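# Hold a roller blank in the scribing V-block

### The arm

A 6-joint arm with a two-finger parallel gripper is mounted at the origin on the work surface. World frame = base frame: x ahead of the robot, y to its left, z up, the work surface at z = 0. Lengths are in m, angles in degrees, forces in N, time in s.
With the tool pointing down it reaches from about 0.35 to 0.875 m from the base axis. Payload 4.2 kg.
Tool frame: the origin (TCP) lies midway between the tips of the shut fingers; the grasp point (between the pads) lies 19 mm behind it; z points along the fingers, y is the direction in which the jaws open and shut (so a half turn about z gives the same grasp; the last joint's range is limited). The gripper opens to 87 mm and grips with 3 to 60 N. Pads are 19 mm wide; open, the fingers measure 117 mm over their backs; the gripper's body (75 mm by 190 mm) begins 51 mm behind the grasp point.
Start: joints at [78.243, 22.042, 0.453, 0, -68.411, -14.817], TCP at [0.28, 0.559, 0.223] pointing down, gripper open.
Joint ranges: [-179.83, 179.83], [-69.29, 118.12], [-61.27, 80.66], [-181.25, 117.63], [-171.15, -9.14], [-177.46, 177.46]. Speed limits (degrees/s): [159.86, 159.86, 180, 180, 180, 180].

### API

Orientations are given as a 3x3 rotation matrix whose columns are the frame's x, y, z axes.
In Python, from station import r gives the robot as it stands.
- The arm moves only by the tool servo_tool, never from a script. Its arguments are lists of equal length, an entry for each row: "slide": the shift along the world's x, y, z in units of 60 mm (1.0 is 60 mm), a list of three; "twist": the turn, a rotation vector about the world's x, y, z in units of 6 degrees (1.0 is 6 degrees), a list of three; "gripper": the closure, from 0 (fully open) to 1 (shut). In form: {"slide": [[x, y, z], ...], "twist": [[wx, wy, wz], ...], "gripper": [gripper, ...]}. A call has 1 to 12 rows; each row shifts and turns the commanded pose from where the row before left it; what a row does not reach is not made up. A row lasts 1/8 s, in which the tool goes at most 62.5 mm and 10.7 degrees, less where a joint would pass 70% of its speed; a pose out of reach is approached as far as the arm can. A call is refused whole if a number of a shift passes 1 or a number of a turn 1, either way. A call with a gripper value outside its range is refused whole. The fingers move at their own pace and stop on an object; the grip force is fixed at half the most. Time passes only in rows, so rows that do not move let the fingers close. It gives the time, the measured TCP pose, the force and the opening at its end, in the units of the state.
- r.sense(): the state, without advancing time (a new reading comes with each control period).
- r.capture(name): name is "scene" or "top" or "wrist"; returns a dict with "image" (384x512x3 uint8, blue, green, red), "intrinsics" (3x3 intrinsics, pixels), "R" (3x3) and "t" (3): a world point X has camera coordinates R X + t. Camera axes: x right, y down, z forward; pixel columns grow to the right and rows downward; lengths in m; the calibration is good to about 2 mm. A picture is of the moment at which its call begins. There is no depth.
- r.finish_job(): hands the job in, once; it reports no verdict.
The state is a dict: "time_s": time; "joints": joint angles; "joint_velocities": joint speeds; "effort": joint torques, N m; "tcp_pos": TCP position; "ee_rot": TCP orientation; "wrist_force": force on the tool from outside, world axes, zero at the start; "moment": the same for the moment, N m; "gripper_width": opening from 0.0 (shut) to 1.0 (fully open).
Only numpy, scipy, OpenCV 4.12 (cv2) and the standard library are available. Lean on these libraries where they do the work, as an engineer would, in place of code of your own. Each camera call takes 0.05 s, during which the arm holds its last target.

### The job

Pick up the wooden roller blank from the green ribbed board and seat it in the V-block that has the scribing gauge standing behind it (not the one with the jar), lying along the groove, centred lengthwise and down on both sloping sides. Then hold it pressed down there, steadily and with about 15 N, so that it bears on both sloping sides and can be scribed: the job finishes with the gripper still holding it pressed in the V, not letting go. Do not crush it (a push of 50 N would dent the wood), and leave everything else on the table where it stands.

Things in the scene. Friction and masses are not known exactly. Their poses are not given: they have to be found in the camera images.
- roller_center (a point): plain beech roller blank, a solid cylinder 40 mm in diameter and 130 mm long, about 120 g, lying on the ribbed green board. The point is its centre; x is along its axis (both ends alike). It lies with its centre 27.3 mm above the table.
- roller: the same roller; origin at its centre.
- rest_top (a point): green board 200 x 150 x 4 mm fixed to the table, with two wooden ribs 110 mm long and 6 mm high, 13 mm either side of its middle line, reaching 16 mm from it, that keep the roller from rolling; the roller lies along its x. The point is the centre of its top face, 4 mm above the table.
- vblock_a_seat (a point): steel V-block fixed to the table, one of an identical pair: base plate 116 x 74 x 12 mm with two V cradles on it, 66 mm apart, so the middle is an open gap. The point is where the roller's centre lies when seated on both flanks: midway along the block, 46.3 mm above the table. x along the groove (away from the robot), y left, z up.
- vblock_b_seat (a point): steel V-block fixed to the table, one of an identical pair: base plate 116 x 74 x 12 mm with two V cradles on it, 66 mm apart, so the middle is an open gap. The point is where the roller's centre lies when seated on both flanks: midway along the block, 46.3 mm above the table. x along the groove (away from the robot), y left, z up.
- vblock_a_left: the left (+y) flanks of that V-block, one contact line: two fixed steel plates sloping at 45 degrees, at x = -57 to -33 and 33 to 57 mm. Root of the V 18 mm, upper edges 40 mm above the table, outer side 33 mm from the middle line. In the gap between only the base plate, 12 mm high. Origin: underside centre of the V-block.
- vblock_a_right: the right (-y) flanks of that V-block, one contact line: two fixed steel plates sloping at 45 degrees, at x = -57 to -33 and 33 to 57 mm. Root of the V 18 mm, upper edges 40 mm above the table, outer side 33 mm from the middle line. In the gap between only the base plate, 12 mm high. Origin: underside centre of the V-block.
- vblock_b_left: the left (+y) flanks of that V-block, one contact line: two fixed steel plates sloping at 45 degrees, at x = -57 to -33 and 33 to 57 mm. Root of the V 18 mm, upper edges 40 mm above the table, outer side 33 mm from the middle line. In the gap between only the base plate, 12 mm high. Origin: underside centre of the V-block.
- vblock_b_right: the right (-y) flanks of that V-block, one contact line: two fixed steel plates sloping at 45 degrees, at x = -57 to -33 and 33 to 57 mm. Root of the V 18 mm, upper edges 40 mm above the table, outer side 33 mm from the middle line. In the gap between only the base plate, 12 mm high. Origin: underside centre of the V-block.
- gauge_foot (a point): scribing gauge, loose: round dark steel foot 60 mm across, upright steel rod to 150 mm high, short scriber needle 45 mm long pointing roughly at the V-block. It stands behind one of the two V-blocks, 135 mm from the block's middle on the +x side of the groove. The point is the underside centre of its foot, on the table.
- jar_foot (a point): white glaze jar with lid, loose, 58 mm across and 85 mm high, standing behind the other V-block in the same way. The point is its underside centre, on the table.
- brushpot_foot (a point): pot of brushes, 68 mm across, 172 mm high with the brushes, loose bystander. Point: underside centre.
- cutter_foot (a point): round steel cutter ring, 68 mm across, 28 mm high, loose bystander. Point: underside centre.
- spatula_mid (a point): wooden-handled spatula about 170 mm long lying flat, loose bystander. Point: its origin, about its middle.
- pinchpot_foot (a point): terracotta bowl 84 mm across, 50 mm high, loose bystander. Point: underside centre.
- woodblock_foot (a point): wooden block 90 x 50 x 30 mm, loose bystander. Point: underside centre.
There are look-alikes about, which are no part of the job. Leave any pink, red or turquoise look-alike of the part that bears gauge_foot alone.

How it is judged (in metres and radians):
At the end, for the whole second after the job is handed in: Roller still in the V-block by the gauge: centre within 15 mm of the seat lengthwise, 3 mm across and in height, axis within 0.05 rad of the groove, more than 3 N on the left and on the right flank, fingers on it with more than 3 N (((horizontal distance between gauge_foot and vblock_a_seat below 0.2 m and x of roller_center in the frame of vblock_a_seat between -0.015 and 0.015 m and y of roller_center in the frame of vblock_a_seat between -0.003 and 0.003 m and z of roller_center in the frame of vblock_a_seat between -0.003 and 0.003 m and angle between the x axis of roller_center and the x axis of vblock_a_seat, either way round below 0.05 rad and contact force between roller and vblock_a_left above 3 N and contact force between roller and vblock_a_right above 3 N) or (horizontal distance between gauge_foot and vblock_b_seat below 0.2 m and x of roller_center in the frame of vblock_b_seat between -0.015 and 0.015 m and y of roller_center in the frame of vblock_b_seat between -0.003 and 0.003 m and z of roller_center in the frame of vblock_b_seat between -0.003 and 0.003 m and angle between the x axis of roller_center and the x axis of vblock_b_seat, either way round below 0.05 rad and contact force between roller and vblock_b_left above 3 N and contact force between roller and vblock_b_right above 3 N)) and contact force between the fingers and roller above 3 N and linear speed of roller below 0.02 m/s); the arm keeps its last pose, push and grip.
It fails at once if the roller is pressed so hard (over 36 N on one flank) that the wood is dented (contact force between roller and vblock_a_left above 36 N or contact force between roller and vblock_a_right above 36 N or contact force between roller and vblock_b_left above 36 N or contact force between roller and vblock_b_right above 36 N).
It fails at once if another thing on the table is moved by more than 20 mm (distance of any of gauge_foot, jar_foot, brushpot_foot, cutter_foot, spatula_mid, pinchpot_foot, woodblock_foot from where it was at the start of the episode above 0.02 m).
It also fails if it takes over 51 s, if anything falls off the work surface, if the arm or the gripper's body presses on something with over 40 N, if the wrist force passes 120 N, or if a joint passes its speed limit or range.

## Working session

There is one attempt and no reset: what is moved stays moved. The work goes in short steps, Python scripts to look and compute and a tool call to move; the robot and the scene stay as the last step left them, time stands still between calls to the robot, and variables do not carry over. Pictures are saved under pics/ and viewed, and the job is handed in when it is done.

Besides the shell and the picture viewer there is one more tool, called after "Request:" by a JSON object that holds its "name" and its "arguments", one argument or row to a line. servo_tool: Moves the arm, as the interface text tells. Its arguments: {"type":"object","properties":{"slide":{"type":"array","items":{"type":"array","items":{"type":"number"}}},"twist":{"type":"array","items":{"type":"array","items":{"type":"number"}}},"gripper":{"type":"array","items":{"type":"number"}}},"required":["slide","twist","gripper"]}

```bash
mkdir -p pics; ls
cat > h.py <<'E'
import numpy as np,cv2
from station import r
def cap(n,f):
    c=r.capture(n);cv2.imwrite('pics/%s.png'%f,c['image']);np.savez('pics/%s.npz'%f,**{k:np.array(v) for k,v in c.items()});return c
def load(f): return dict(np.load('pics/%s.npz'%f))
def ray(c,uv,z):
    K,R,t=[np.array(c[k],float) for k in('intrinsics','R','t')]
    d=R.T@np.linalg.inv(K)@np.array([uv[0],uv[1],1.]);o=-R.T@t
    return o+d*(z-o[2])/d[2]
def proj(c,X):
    K,R,t=[np.array(c[k],float) for k in('intrinsics','R','t')]
    p=K@(R@np.array(X,float)+t);return p[:2]/p[2]
E
python3 - <<'E'
from h import *
for n in('scene','top','wrist'):
    c=cap(n,n+'0'); print(n,-np.array(c['R']).T@c['t'],np.array(c['R'])[2])
s=r.sense();print({k:np.round(v,3).tolist() for k,v in s.items()})
E
```

```text
pics
scene [1.71625202 0.0693114  1.14831486] [-0.73307206 -0.04209178 -0.67884728]
top [0.33296466 0.00556942 1.27138259] [ 0.18082177  0.00847475 -0.98347937]
wrist [0.33792022 0.5305728  0.38446928] [-0.21581996  0.10698156 -0.97055484]
{'time_s': 0.15, 'joints': [78.243, 22.082, 0.397, -0.019, -68.411, -14.817], 'joint_velocities': [-0.032, -0.112, 0.125, 0.057, 0.054, 0.011], 'effort': [0.0, -39.105, 18.759, 4.222, 0.012, -0.0], 'tcp_pos': [0.279, 0.559, 0.222], 'ee_rot': [[0.894, -0.447, -0.001], [-0.447, -0.894, -0.002], [0.0, 0.002, -1.0]], 'wrist_force': [-0.602, 0.138, 0.466], 'moment': [0.017, 0.005, -0.05], 'gripper_width': 0.998}
```

View pics/scene0.png

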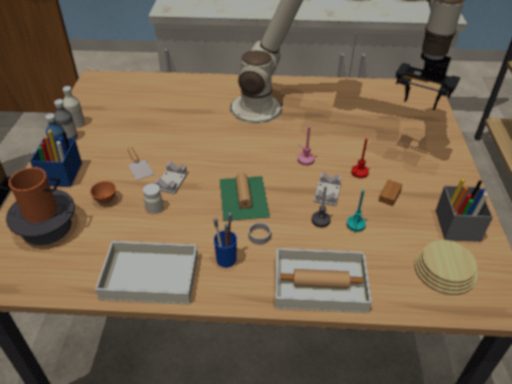

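View pics/top0.png

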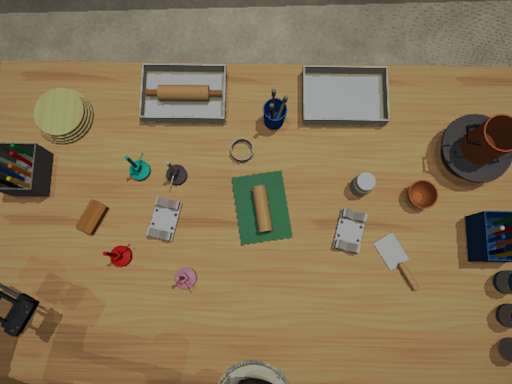

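View pics/wrist0.png

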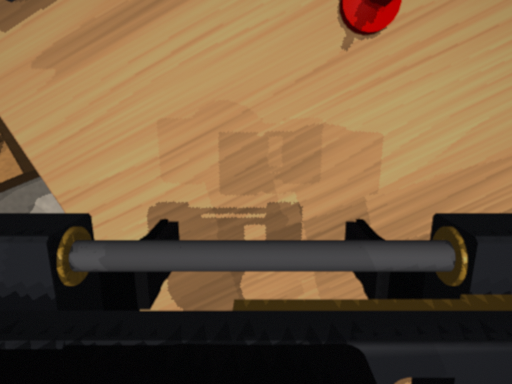

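The top view has x up and y left. Possible confusions, by top-view pixel:
- **Roller:** the blank on the green board at (262,208), or the rolling pin in the tray at (183,93).
- **Gauge:** dark steel at (176,175), or the look-alikes: teal (140,170), red (120,256), pink (185,278).
- **V-block:** the left one at (165,218) with the dark gauge behind it, or the right one at (350,230) with the jar.

I choose the blank at (262,208) and the left V-block, and will check both in a crop.

Run:
```python
from h import *
im=load('top0')['image']
a=cv2.resize(im[150:260,100:300],None,fx=4,fy=4,interpolation=cv2.INTER_CUBIC);cv2.imwrite('pics/crop.png',a)
```

```text
(no output)
```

View pics/crop.png

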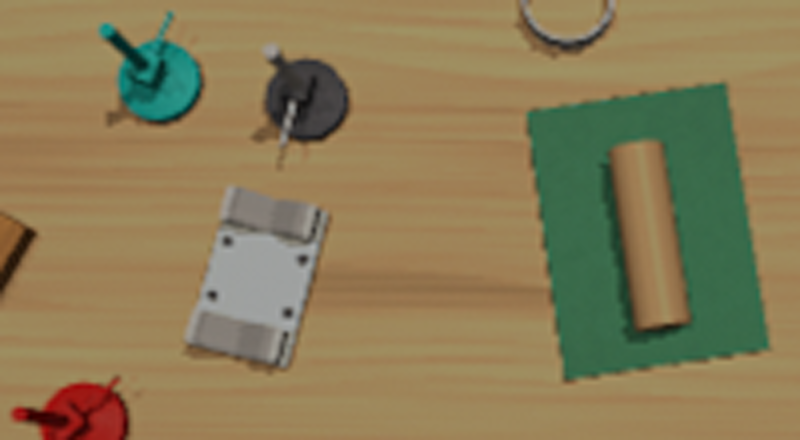

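The crop confirms it. The dark grey gauge is at crop (308,98), behind the V-block at (257,277), and the plain blank lies on the green board at (648,235).

Run:
```python
from h import *
c=load('top0');im=c['image'];hsv=cv2.cvtColor(im,cv2.COLOR_BGR2HSV)
f=lambda p:(p[0]/4+100-.375,p[1]/4+150-.375)
g=cv2.inRange(hsv,(60,80,30),(88,255,255));g[:,:225]=0;g[:,300:]=0
cnt=max(cv2.findContours(g,0,2)[0],key=cv2.contourArea)
h=cv2.convexHull(cnt);rr=cv2.minAreaRect(h)
P=np.array([ray(c,p,.004)[:2] for p in h[:,0]],np.float32);rc=cv2.minAreaRect(P);print('board',rc)
m=np.zeros(g.shape,np.uint8);cv2.fillPoly(m,[h],255)
w=cv2.inRange(hsv,(5,40,90),(28,255,255))&cv2.erode(m,np.ones((5,5)))
cn=max(cv2.findContours(w,0,1)[0],key=cv2.contourArea)
print('roller px',cv2.minAreaRect(cn),cv2.contourArea(cn))
for z in(.0273,.0373,.0473): 
  Q=np.array([ray(c,p,z)[:2] for p in cn[:,0]],np.float32);print('roller',z,cv2.minAreaRect(Q))
H=[ray(c,f(p),.012)[:2] for p in((227,241),(302,260),(212,295),(288,312))];H=np.array(H);print('holes',H,H.mean(0))
d=H[0]+H[1]-H[2]-H[3];print('block ax',np.degrees(np.arctan2(d[1],d[0])))
e=H[0]+H[2]-H[1]-H[3];print('from across',np.degrees(np.arctan2(-e[0],e[1])))
O=np.array([ray(c,f(p),.03)[:2] for p in((230,188),(328,212),(290,365),(187,347))]);print(O,O.mean(0))
print('gauge',ray(c,f((308,98)),0.008))
for n in [(93,217),(120,256),(140,170)]:print(ray(c,n,0))
c=cap('scene','s1')
cv2.imwrite('pics/s1c.png',cv2.resize(c['image'][140:240,220:420],None,fx=4,fy=4,interpolation=2))
```

```text
board ((0.5320536494255066, -0.012976646423339844), (0.19710786640644073, 0.14661476016044617), 9.373455047607422)
roller px ((261.9472961425781, 208.0730438232422), (46.177406311035156, 13.502909660339355), 80.83765411376953) 559.0
roller 0.0273 ((0.5254619717597961, -0.01555524580180645), (0.13298675417900085, 0.03825967758893967), 9.488672256469727)
roller 0.0373 ((0.5239146947860718, -0.015385443344712257), (0.1319177746772766, 0.03795214369893074), 9.48867130279541)
roller 0.0473 ((0.5223673582077026, -0.015215635299682617), (0.13084885478019714, 0.03764461353421211), 9.488677978515625)
holes [[0.51763135 0.2890214 ]
 [0.50454999 0.23417829]
 [0.47831906 0.2977103 ]
 [0.46684348 0.24250071]] [0.49183597 0.26585268]
block ax -12.455078711261189
from across -12.57879718402576
[[0.55333137 0.28487061]
 [0.53688742 0.21391894]
 [0.42761359 0.23594392]
 [0.4392235  0.30913558]] [0.48926397 0.26096726]
gauge [0.62520249 0.23598789 0.008     ]
[0.49591227 0.47523694 0.        ]
[0.38460821 0.38883808 0.        ]
[0.63815393 0.34673582 0.        ]
```

View pics/s1c.png

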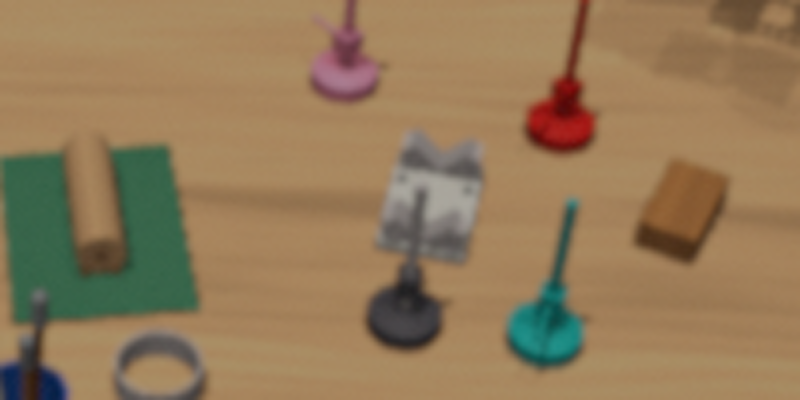

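The scene view agrees: the dark gauge at crop (403,315) is behind the V-block at (435,195). From these measurements the roller is at about (0.524, -0.0155) at 9.5°, and the seat at about (0.492, 0.266) at -12.5°. I'll move above the roller.

Request:
{"name": "servo_tool", "arguments": {
  "slide": [
    [0.34, -0.8, 0],
    [0.34, -0.8, 0],
    [0.34, -0.8, 0],
    [0.34, -0.8, 0],
    [0.34, -0.8, 0],
    [0.34, -0.8, 0],
    [0.34, -0.8, 0],
    [0.34, -0.8, 0],
    [0.34, -0.8, 0],
    [0.34, -0.8, 0],
    [0.34, -0.8, 0],
    [0.34, -0.8, 0]
  ],
  "twist": [
    [0, 0, 0.5],
    [0, 0, 0.5],
    [0, 0, 0.5],
    [0, 0, 0.5],
    [0, 0, 0.5],
    [0, 0, 0.5],
    [0, 0, 0.5],
    [0, 0, 0.5],
    [0, 0, 0.5],
    [0, 0, 0.5],
    [0, 0, 0.5],
    [0, 0, 0.5]
  ],
  "gripper": [0, 0, 0, 0, 0, 0, 0, 0, 0, 0, 0, 0]
}}

```text
time_s: 1.7
tcp_pos: [0.5248, -0.0187, 0.2226]
ee_rot: [[0.986, 0.166, 0.0], [0.166, -0.986, 0.0], [0.0, -0.0, -1.0]]
wrist_force: [0.3, 0.4, 0.3]
gripper_width: 0.998
```

Request:
{"name": "servo_tool", "arguments": {
  "slide": [
    [0, 0, 0],
    [0, 0, 0],
    [0, 0, 0]
  ],
  "twist": [
    [0, 0, 0],
    [0, 0, 0],
    [0, 0, 0]
  ],
  "gripper": [0, 0, 0]
}}

```text
time_s: 2.08
tcp_pos: [0.524, -0.0161, 0.2226]
ee_rot: [[0.986, 0.165, -0.0], [0.165, -0.986, 0.0], [0.0, -0.0, -1.0]]
wrist_force: [0.9, 0.1, 0.1]
gripper_width: 1.001
```

Run:
```python
from h import *
c=cap('wrist','w1')
s=r.sense();print({k:np.round(s[k],4).tolist() for k in('time_s','joints','tcp_pos','ee_rot','wrist_force')})
```

```text
{'time_s': 2.125, 'joints': [15.9886, 12.2185, -13.5735, -0.0057, -64.1979, 83.5401], 'tcp_pos': [0.5241, -0.016, 0.2227], 'ee_rot': [[0.9862, 0.1655, 0.0001], [0.1655, -0.9862, 0.0001], [0.0002, -0.0001, -1.0]], 'wrist_force': [-0.0496, -0.6003, -1.0316]}
```

View pics/w1.png

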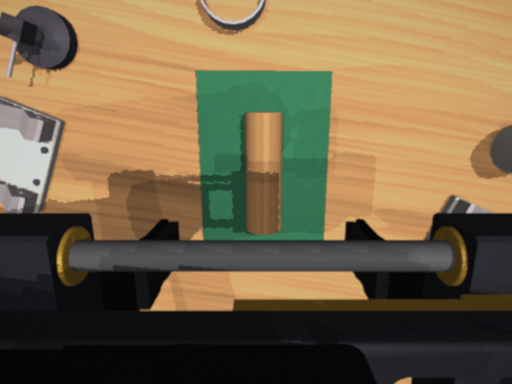

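The wrist view shows the roller aligned with the tool, spanning columns 246–283 and rows 112–235.

Run:
```python
from h import *
c=load('w1');im=c['image'];hsv=cv2.cvtColor(im,cv2.COLOR_BGR2HSV)
w=cv2.inRange(hsv,(4,60,60),(25,255,255));w[:,:215]=0;w[:,315:]=0;w[:80]=0;w[238:]=0
cn=max(cv2.findContours(w,0,1)[0],key=cv2.contourArea);x,y,W,H=cv2.boundingRect(cn);print(x,y,W,H,cv2.minAreaRect(cn))
for row in(130,160,190,220):
  q=np.where(w[row])[0];a=ray(c,(q[0],row),.0273);b=ray(c,(q[-1]+1,row),.0273);print(q[0],q[-1],a[:2],b[:2],((a+b)/2)[:2],np.linalg.norm(a-b))
u=np.array([np.cos(np.radians(9.5)),np.sin(np.radians(9.5))])
for v in(y,y+H):
  print(ray(c,(x+W/2,v),.0473)[:2])
A=ray(c,(x+W/2,y),.0473)+ray(c,(x+W/2,y+H),.0473);print(A/2)
```

```text
245 112 38 123 ((263.5, 173.0), (122.0, 37.0), 90.0)
246 281 [0.56620555 0.00939281] [ 0.57260007 -0.02873642] [ 0.56940281 -0.00967181] 0.03866171219649175
246 281 [0.5341867 0.0044022] [ 0.54072799 -0.03456796] [ 0.53745734 -0.01508288] 0.039515333108036226
246 280 [ 0.50072187 -0.00081379] [ 0.50723088 -0.03955608] [ 0.50397638 -0.02018494] 0.039285265034834475
246 280 [ 0.46571086 -0.00627077] [ 0.47237643 -0.04590694] [ 0.46904365 -0.02608886] 0.040192732076498344
[ 0.58794834 -0.00642313]
[ 0.45873492 -0.02831021]
[ 0.52334163 -0.01736667  0.0473    ]
```

Request:
{"name": "servo_tool", "arguments": {
  "slide": [
    [0, -0.01, -0.4],
    [0, 0, -0.4],
    [0, 0, -0.4],
    [0, 0, -0.4],
    [0, 0, -0.4],
    [0, 0, -0.4],
    [0, 0, -0.4],
    [0, 0, -0.3],
    [0, 0, -0.2],
    [0, 0, -0.15],
    [0, 0, -0.1],
    [0, 0, 0]
  ],
  "twist": [
    [0, 0, 0],
    [0, 0, 0],
    [0, 0, 0],
    [0, 0, 0],
    [0, 0, 0],
    [0, 0, 0],
    [0, 0, 0],
    [0, 0, 0],
    [0, 0, 0],
    [0, 0, 0],
    [0, 0, 0],
    [0, 0, 0]
  ],
  "gripper": [0, 0, 0, 0, 0, 0, 0, 0, 0, 0, 0, 0]
}}

```text
time_s: 3.62
tcp_pos: [0.5243, -0.0176, 0.0095]
ee_rot: [[0.986, 0.164, -0.0], [0.164, -0.986, -0.0], [-0.0, 0.0, -1.0]]
wrist_force: [0.3, -0.3, 0.4]
gripper_width: 0.998
```

Request:
{"name": "servo_tool", "arguments": {
  "slide": [
    [0, 0, 0],
    [0, 0, 0],
    [0, 0, 0],
    [0, 0, 0],
    [0, 0, 0],
    [0, 0, 0]
  ],
  "twist": [
    [0, 0, 0],
    [0, 0, 0],
    [0, 0, 0],
    [0, 0, 0],
    [0, 0, 0],
    [0, 0, 0]
  ],
  "gripper": [0.3, 0.5, 0.6, 0.7, 0.8, 0.8]
}}

```text
time_s: 4.38
tcp_pos: [0.5244, -0.0179, 0.0096]
ee_rot: [[0.986, 0.164, -0.0], [0.164, -0.986, -0.0], [-0.0, 0.0, -1.0]]
wrist_force: [-0.7, -1.4, -0.5]
gripper_width: 0.45
```

The opening is 39 mm, so the fingers are on the roller. I'll close fully and lift.

Request:
{"name": "servo_tool", "arguments": {
  "slide": [
    [0, 0, 0],
    [0, 0, 0],
    [0, 0, 0.1],
    [0, 0, 0.2],
    [0, 0, 0.4],
    [0, 0, 0.5],
    [0, 0, 0.5],
    [0, 0, 0.5],
    [0, 0, 0.5],
    [0, 0, 0.4],
    [0, 0, 0.3],
    [0, 0, 0.1]
  ],
  "twist": [
    [0, 0, 0],
    [0, 0, 0],
    [0, 0, 0],
    [0, 0, 0],
    [0, 0, 0],
    [0, 0, 0],
    [0, 0, 0],
    [0, 0, 0],
    [0, 0, 0],
    [0, 0, 0],
    [0, 0, 0],
    [0, 0, 0]
  ],
  "gripper": [1, 1, 1, 1, 1, 1, 1, 1, 1, 1, 1, 1]
}}

```text
time_s: 5.88
tcp_pos: [0.5246, -0.0174, 0.2213]
ee_rot: [[0.986, 0.164, 0.003], [0.164, -0.986, 0.001], [0.003, -0.001, -1.0]]
wrist_force: [-0.1, -0.1, -2.2]
gripper_width: 0.453
```

Run:
```python
from h import *
c=cap('wrist','w2')
s=r.sense();print({k:np.round(s[k],4).tolist() for k in('time_s','joints','tcp_pos','ee_rot','wrist_force','moment','gripper_width')})
```

```text
{'time_s': 5.925, 'joints': [15.821, 12.2705, -13.7301, -0.0031, -63.8449, 83.6207], 'tcp_pos': [0.5246, -0.0174, 0.2212], 'ee_rot': [[0.9865, 0.164, 0.0026], [0.164, -0.9865, 0.0008], [0.0027, -0.0003, -1.0]], 'wrist_force': [0.9289, 0.7298, -0.9491], 'moment': [-0.041, -0.0479, -0.0037], 'gripper_width': 0.4495}
```

View pics/w2.png

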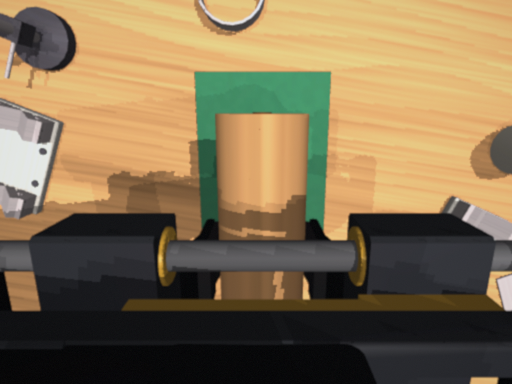

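The roller is held level, spanning columns 217–308 with its far end at row 113. Next I'll hover short of the V-block to look at it.

Request:
{"name": "servo_tool", "arguments": {
  "slide": [
    [-0.217, 0.51, 0],
    [-0.217, 0.51, 0],
    [-0.217, 0.51, 0],
    [-0.217, 0.51, 0],
    [-0.217, 0.51, 0],
    [-0.217, 0.51, 0],
    [-0.217, 0.51, 0],
    [-0.217, 0.51, 0],
    [-0.217, 0.51, 0],
    [-0.217, 0.51, 0],
    [0, 0, 0],
    [0, 0, 0]
  ],
  "twist": [
    [0, 0, -0.366],
    [0, 0, -0.366],
    [0, 0, -0.366],
    [0, 0, -0.366],
    [0, 0, -0.366],
    [0, 0, -0.366],
    [0, 0, -0.366],
    [0, 0, -0.366],
    [0, 0, -0.366],
    [0, 0, -0.366],
    [0, 0, 0],
    [0, 0, 0]
  ],
  "gripper": [1, 1, 1, 1, 1, 1, 1, 1, 1, 1, 1, 1]
}}

```text
time_s: 7.42
tcp_pos: [0.3937, 0.2878, 0.2189]
ee_rot: [[0.976, -0.217, -0.001], [-0.217, -0.976, -0.001], [-0.001, 0.002, -1.0]]
wrist_force: [0.8, -1.3, -1.2]
gripper_width: 0.45
```

Run:
```python
from h import *
c=cap('wrist','w3');cap('top','t3');cap('scene','s3')
s=r.sense();print({k:np.round(s[k],4).tolist() for k in('time_s','joints','tcp_pos','ee_rot','wrist_force','moment','gripper_width')})
```

```text
{'time_s': 7.575, 'joints': [55.2106, 8.7826, -18.4546, -0.0035, -62.7981, 22.196], 'tcp_pos': [0.3943, 0.2875, 0.2194], 'ee_rot': [[0.9759, -0.2181, -0.0004], [-0.2181, -0.9759, -0.0005], [-0.0003, 0.0006, -1.0]], 'wrist_force': [-0.4575, -0.0996, -1.1644], 'moment': [0.0274, 0.0177, 0.0125], 'gripper_width': 0.4509}
```

View pics/w3.png

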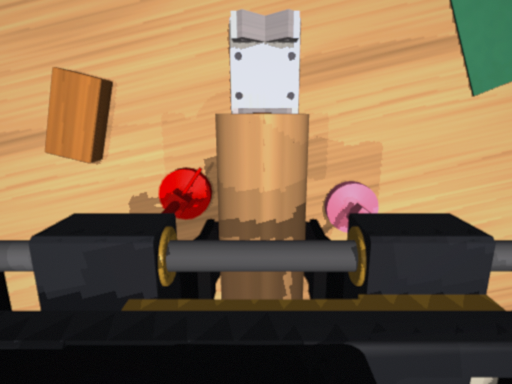

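The block is in view with its four holes at about (237,56), (291,56), (238,96) and (291,96), in line with the roller.

Run:
```python
from h import *
c=load('w3');im=c['image'];g=cv2.cvtColor(im,cv2.COLOR_BGR2GRAY)
H=[]
for (u,v) in((237,56),(291,56),(238,96),(291,96)):
  p=255.-g[v-6:v+7,u-6:u+7];p=np.clip(p-np.median(p)-25,0,None);yy,xx=np.mgrid[v-6:v+7,u-6:u+7]
  q=((p*xx).sum()/p.sum(),(p*yy).sum()/p.sum());X=ray(c,q,.012);H.append(X[:2]);print(np.round(q,2),X)
H=np.array(H);print('centre',H.mean(0))
d=H[0]+H[1]-H[2]-H[3];print(np.degrees(np.arctan2(d[1],d[0])),np.linalg.norm(d)/2)
e=H[0]+H[2]-H[1]-H[3];print(np.degrees(np.arctan2(-e[0],e[1])),np.linalg.norm(e)/2)
# block far edge/sides at z=.012/.04
tcp=np.array([.3943,.2875]);a=np.radians(-12.6);u=np.array([np.cos(a),np.sin(a)]);v=np.array([-u[1],u[0]])
print('seat rel tcp',(H.mean(0)-tcp)@u,(H.mean(0)-tcp)@v)
# roller: far end top edge, centre
for row in (113,116):
  X=ray(c,(262.5,row),.2194+.019+.017);print('far end',(X[:2]-tcp)@u,(X[:2]-tcp)@v)
for row in(120,140,170):
  s=im[row].astype(int);q=np.where(s[:,0]*1.35<s[:,2])[0]
for z in(.236,):
  for L,R,row in((217,308,130),(219,306,200)):
    A=ray(c,(L,row),z);B=ray(c,(R,row),z);print('roller',(A[:2]-tcp)@v,(B[:2]-tcp)@v)
hs=cv2.cvtColor(im,cv2.COLOR_BGR2HSV);wh=cv2.inRange(hs,(0,0,90),(180,40,255));wh[115:]=0;wh[:,:215]=0;wh[:,320:]=0
for row in(15,25,50,75,100):
  q=np.where(wh[row])[0]
  for z in(.012,.04):
    A=ray(c,(q[0],row),z);B=ray(c,(q[-1]+1,row),z);m=(A+B)[:2]/2;print(row,z,q[0],q[-1],(m-tcp)@u,(m-tcp)@v,np.linalg.norm(A-B))
q=np.where(wh[:,265])[0];print(q[0])
for z in(.018,.04):print((ray(c,(265,q[0]),z)[:2]-tcp)@u)
```

```text
[237.83  55.59] [0.51799599 0.28702062 0.012     ]
[291.25  55.6 ] [0.50582668 0.23215607 0.012     ]
[238.5   95.26] [0.47888977 0.29566729 0.012     ]
[290.37  95.27] [0.46673256 0.24091359 0.012     ]
centre [0.49236125 0.26393939]
-12.547197434322788 0.04005683456577907
-12.512324605487187 0.056142540525299
seat rel tcp 0.10083920544692684 -0.001601790331260087
far end 0.06382387594221921 0.0011099775347930124
far end 0.06273039454650453 0.0011074143585416832
roller 0.020919201949025145 -0.018843489990155976
roller 0.020986116183198827 -0.019059060552190216
15 0.012 231 299 0.15965483236806685 -0.0024157948114608683 0.07061249495430842
15 0.04 231 299 0.15246262580259404 -0.0021219263355290057 0.06526489906051053
25 0.012 230 299 0.15029570731264164 -0.0019433073760619013 0.07211799089172011
25 0.04 230 299 0.14381228208605665 -0.0016852211206994248 0.06665638141012528
50 0.012 230 299 0.1263395849044524 -0.0020435780710449892 0.07335232636338895
50 0.04 230 299 0.12167039470672812 -0.0017778981574056677 0.0677972387048209
75 0.012 231 298 0.10154914267904218 -0.002147283841930649 0.07249737444121993
75 0.04 231 298 0.09875737186914475 -0.0018737501262848623 0.06700703364354875
100 0.012 231 298 0.07588002314152256 -0.002254723635070557 0.07378218360336383
100 0.04 231 298 0.07503221534164292 -0.0019730533340088278 0.06819454217633174
16
0.157197653367
0.1516020376428067
```

Request:
{"name": "servo_tool", "arguments": {
  "slide": [
    [0.33, -0.08, 0],
    [0.33, -0.08, 0],
    [0.33, -0.08, 0],
    [0.33, -0.08, 0],
    [0.33, -0.08, 0],
    [0, 0, -0.45],
    [0, 0, -0.5],
    [0, 0, -0.5],
    [0, 0, -0.5],
    [0, 0, -0.4],
    [0, 0, -0.2],
    [0, 0, 0]
  ],
  "twist": [
    [0, 0, 0],
    [0, 0, 0],
    [0, 0, 0],
    [0, 0, 0],
    [0, 0, 0],
    [0, 0, 0],
    [0, 0, 0],
    [0, 0, 0],
    [0, 0, 0],
    [0, 0, 0],
    [0, 0, 0],
    [0, 0, 0]
  ],
  "gripper": [1, 1, 1, 1, 1, 1, 1, 1, 1, 1, 1, 1]
}}

```text
time_s: 9.07
tcp_pos: [0.4934, 0.2641, 0.066]
ee_rot: [[0.976, -0.217, -0.001], [-0.217, -0.976, -0.001], [-0.001, 0.001, -1.0]]
wrist_force: [0.1, 0.1, -1.9]
gripper_width: 0.448
```

Run:
```python
from h import *
for n in('wrist','top','scene'): c=cap(n,n+'4')
cv2.imwrite('pics/s4c.png',cv2.resize(load('scene4')['image'][120:250,250:420],None,fx=4,fy=4,interpolation=2))
s=r.sense();print({k:np.round(s[k],4).tolist() for k in('time_s','joints','tcp_pos','ee_rot','wrist_force','moment','gripper_width')})
```

```text
{'time_s': 9.225, 'joints': [44.7748, 24.981, -20.0754, 0.0249, -44.8078, 32.6888], 'tcp_pos': [0.494, 0.2649, 0.0677], 'ee_rot': [[0.9762, -0.2168, 0.0019], [-0.2168, -0.9762, 0.0015], [0.0015, -0.0018, -1.0]], 'wrist_force': [0.1195, -0.0946, -2.2733], 'moment': [-0.0509, -0.0395, 0.0594], 'gripper_width': 0.4509}
```

View pics/s4c.png

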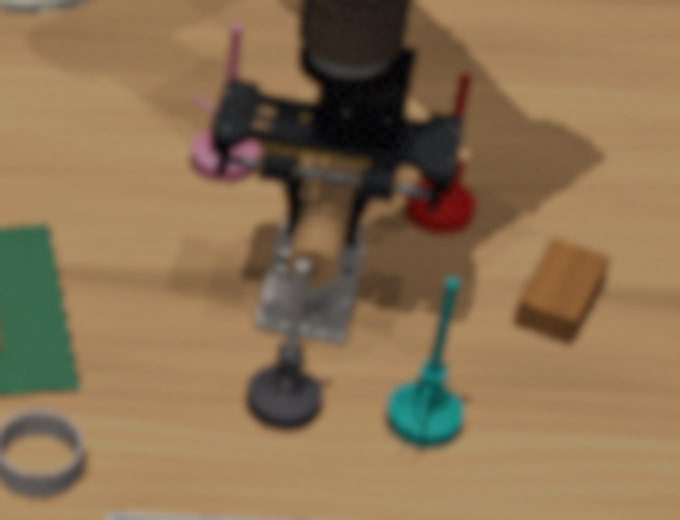

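View pics/wrist4.png

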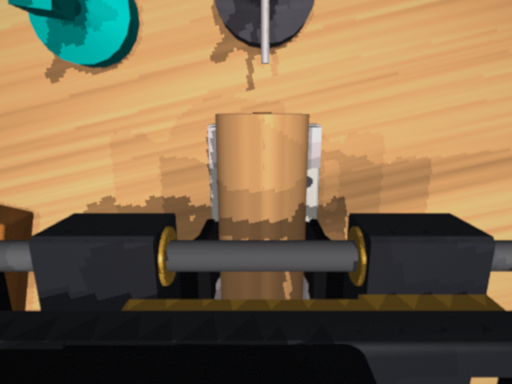

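Both views show the roller above the V, with the gauge clear ahead of it: the needle tip is at (265,62) and the roller end at row 113. The lateral offset needs measuring.

Run:
```python
from h import *
c=load('wrist4');im=c['image']
cv2.imwrite('pics/w4c.png',cv2.resize(im[100:230,190:340],None,fx=4,fy=4,interpolation=2))
tcp=np.array([.494,.2649]);a=np.radians(-12.53);u=np.array([np.cos(a),np.sin(a)]);v=np.array([-u[1],u[0]])
print('tcp from seat',(tcp-[.4924,.2639])@u,(tcp-[.4924,.2639])@v)
for row in(130,):
  for z,L,R in((.04,209,321.5),(.0,209,321.5),(.083,216.5,308.5)):
    A=ray(c,(L,row),z)[:2];B=ray(c,(R,row),z)[:2];print(z,((A+B)/2-tcp)@v,np.linalg.norm(A-B))
print('axis ang of cam col',c['R'])
print(ray(c,(185,278) ,0)) ; print('pink',ray(load('top0'),(185,278),0))
```

```text
tcp from seat 0.0013449413016079195 0.0013233037804031113
0.04 -0.0018571106668628316 0.06368092871585664
0.0 -0.00229161808564072 0.07717377628829726
0.083 -0.0001878474818585731 0.040215094892888485
axis ang of cam col [[-2.16980551e-01 -9.76175925e-01  6.22081338e-05]
 [-9.47306407e-01  2.10578931e-01  2.41385762e-01]
 [-2.35648069e-01  5.23170855e-02 -9.70429240e-01]]
[0.44831593 0.33556398 0.        ]
pink [0.32547433 0.20004253 0.        ]
```

View pics/w4c.png

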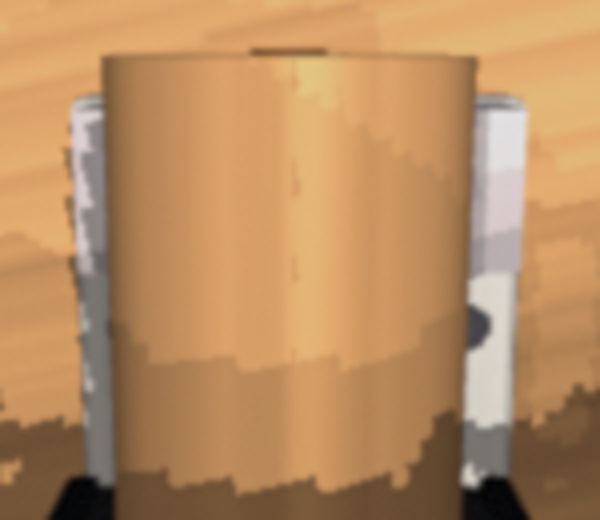

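The block sits about 1.7 mm to the right of the roller. I'll correct that and lower to just above contact.

Request:
{"name": "servo_tool", "arguments": {
  "slide": [
    [-0.007, -0.028, 0],
    [0, 0, -0.1],
    [0, 0, -0.15],
    [0, 0, -0.15],
    [0, 0, -0.1],
    [0, 0, -0.06],
    [0, 0, 0],
    [0, 0, 0]
  ],
  "twist": [
    [0, 0, 0],
    [0, 0, 0],
    [0, 0, 0],
    [0, 0, 0],
    [0, 0, 0],
    [0, 0, 0],
    [0, 0, 0],
    [0, 0, 0]
  ],
  "gripper": [1, 1, 1, 1, 1, 1, 1, 1]
}}

```text
time_s: 10.22
tcp_pos: [0.493, 0.2629, 0.0332]
ee_rot: [[0.976, -0.217, 0.0], [-0.217, -0.976, 0.0], [0.0, -0.0, -1.0]]
wrist_force: [0.3, 1.5, -1.9]
gripper_width: 0.45
```

Run:
```python
from h import *
c=cap('wrist','w5');im=c['image']
cv2.imwrite('pics/w5c.png',cv2.resize(im[80:230,170:360],None,fx=4,fy=4,interpolation=2))
s=r.sense();print({k:np.round(s[k],4).tolist() for k in('time_s','tcp_pos','ee_rot','wrist_force','moment','gripper_width')})
```

```text
{'time_s': 10.275, 'tcp_pos': [0.493, 0.2629, 0.0333], 'ee_rot': [[0.9762, -0.217, 0.0006], [-0.217, -0.9762, 0.0004], [0.0005, -0.0006, -1.0]], 'wrist_force': [-0.0166, 0.2379, -1.6378], 'moment': [-0.0584, -0.0303, 0.0292], 'gripper_width': 0.4485}
```

View pics/w5c.png

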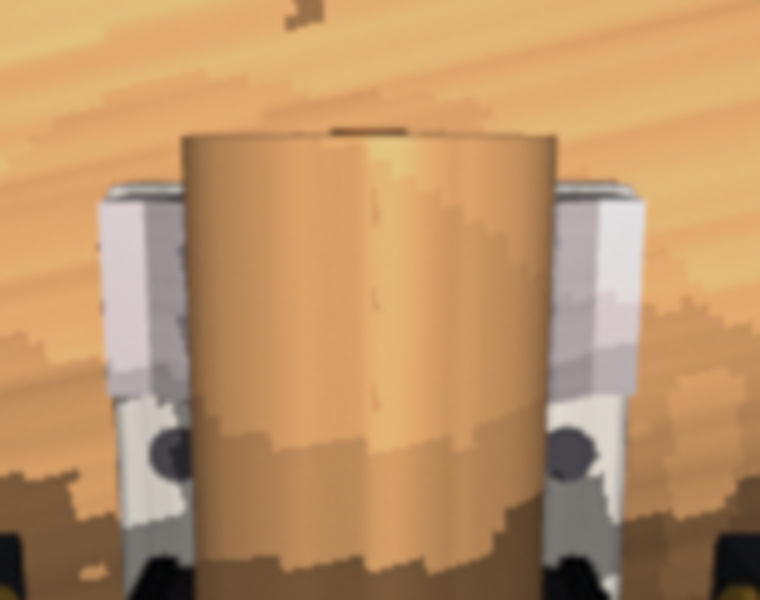

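The roller (crop columns 184–555) is now centred between the block edges (100–645). I'll descend in small steps and watch the force.

Request:
{"name": "servo_tool", "arguments": {
  "slide": [
    [0, 0, -0.03],
    [0, 0, -0.03],
    [0, 0, 0]
  ],
  "twist": [
    [0, 0, 0],
    [0, 0, 0],
    [0, 0, 0]
  ],
  "gripper": [1, 1, 1]
}}

```text
time_s: 10.65
tcp_pos: [0.4926, 0.2626, 0.0292]
ee_rot: [[0.976, -0.217, -0.0], [-0.217, -0.976, -0.0], [-0.0, 0.0, -1.0]]
wrist_force: [-0.3, -0.2, -1.9]
gripper_width: 0.446
```

Request:
{"name": "servo_tool", "arguments": {
  "slide": [
    [0, 0, -0.01],
    [0, 0, 0]
  ],
  "twist": [
    [0, 0, 0],
    [0, 0, 0]
  ],
  "gripper": [1, 1]
}}

```text
time_s: 10.9
tcp_pos: [0.4928, 0.2627, 0.0289]
ee_rot: [[0.976, -0.217, 0.0], [-0.217, -0.976, -0.0], [0.0, 0.0, -1.0]]
wrist_force: [-0.4, -0.3, -1.1]
gripper_width: 0.449
```

Request:
{"name": "servo_tool", "arguments": {
  "slide": [
    [0, 0, -0.01],
    [0, 0, 0]
  ],
  "twist": [
    [0, 0, 0],
    [0, 0, 0]
  ],
  "gripper": [1, 1]
}}

```text
time_s: 11.15
tcp_pos: [0.4928, 0.2626, 0.0288]
ee_rot: [[0.976, -0.217, 0.0], [-0.217, -0.976, -0.0], [0.0, 0.0, -1.0]]
wrist_force: [-2.5, -2.1, 5.1]
gripper_width: 0.454
```

Request:
{"name": "servo_tool", "arguments": {
  "slide": [
    [-0.001, -0.004, -0.005],
    [0, 0, 0]
  ],
  "twist": [
    [0, 0, 0],
    [0, 0, 0]
  ],
  "gripper": [1, 1]
}}

```text
time_s: 11.4
tcp_pos: [0.4928, 0.2626, 0.0287]
ee_rot: [[0.976, -0.217, 0.001], [-0.217, -0.976, 0.0], [0.001, -0.0, -1.0]]
wrist_force: [-2.5, -1.3, 6.9]
gripper_width: 0.45
```

```bash
cat > st.py <<'E'
from h import *
F=[]
for i in range(3):
  r.capture('wrist');s=r.sense();F.append(s['wrist_force'])
print({k:np.round(s[k],4).tolist() for k in('time_s','tcp_pos','moment','gripper_width')},np.round(F,1).tolist())
f=np.mean(F,0);a=np.radians(-12.53);print('u',f[0]*np.cos(a)+f[1]*np.sin(a),'v',-f[0]*np.sin(a)+f[1]*np.cos(a),'z',f[2])
E
python3 st.py
```

```text
{'time_s': 11.55, 'tcp_pos': [0.4928, 0.2625, 0.0287], 'moment': [-0.3221, 0.7166, 0.0664], 'gripper_width': 0.4475} [[-2.4, -0.8, 6.3], [-1.8, -1.0, 7.4], [-2.6, -0.6, 6.0]]
u -2.037520482010821 v -1.2783071317847827 z 6.573570914150452
```

Request:
{"name": "servo_tool", "arguments": {
  "slide": [
    [-0.001, -0.003, -0.01],
    [0, 0, 0]
  ],
  "twist": [
    [0, 0, 0],
    [0, 0, 0]
  ],
  "gripper": [1, 1]
}}

```text
time_s: 11.8
tcp_pos: [0.4928, 0.2625, 0.0287]
ee_rot: [[0.976, -0.216, 0.001], [-0.216, -0.976, 0.001], [0.001, -0.001, -1.0]]
wrist_force: [-4.1, -2.2, 9.7]
gripper_width: 0.451
```

```bash
python3 st.py
```

```text
{'time_s': 11.95, 'tcp_pos': [0.4928, 0.2625, 0.0287], 'moment': [-0.3481, 0.9884, 0.0212], 'gripper_width': 0.4483} [[-4.7, -1.6, 9.6], [-3.5, -1.5, 9.5], [-3.0, -0.4, 9.6]]
u -3.384587395261779 v -1.9360523236225782 z 9.58083706306376
```

Request:
{"name": "servo_tool", "arguments": {
  "slide": [
    [-0.008, -0.008, -0.008],
    [0, 0, 0]
  ],
  "twist": [
    [0, 0, 0],
    [0, 0, 0]
  ],
  "gripper": [1, 1]
}}

```text
time_s: 12.2
tcp_pos: [0.4929, 0.2625, 0.0286]
ee_rot: [[0.976, -0.216, 0.002], [-0.216, -0.976, 0.001], [0.002, -0.002, -1.0]]
wrist_force: [-3.3, -0.8, 10.7]
gripper_width: 0.449
```

```bash
python3 st.py
```

```text
{'time_s': 12.35, 'tcp_pos': [0.4928, 0.2625, 0.0286], 'moment': [-0.2713, 1.0316, 0.0632], 'gripper_width': 0.4536} [[-3.3, -1.2, 10.1], [-3.3, -1.6, 11.2], [-2.5, -1.2, 11.5]]
u -2.683630448115704 v -1.9735258950374164 z 10.93412930501067
```

Request:
{"name": "servo_tool", "arguments": {
  "slide": [
    [-0.008, -0.006, -0.01],
    [0, 0, 0],
    [0, 0, 0],
    [0, 0, 0]
  ],
  "twist": [
    [0, 0, 0],
    [0, 0, 0],
    [0, 0, 0],
    [0, 0, 0]
  ],
  "gripper": [1, 1, 1, 1]
}}

```text
time_s: 12.85
tcp_pos: [0.4928, 0.2625, 0.0285]
ee_rot: [[0.976, -0.216, 0.003], [-0.216, -0.976, 0.002], [0.003, -0.003, -1.0]]
wrist_force: [-3.3, -1.5, 12.6]
gripper_width: 0.449
```

```bash
python3 st.py
python3 - <<'E'
from h import *
for n in('wrist','top','scene'): cap(n,n+'6')
im=load('wrist6')['image']
a=cv2.resize(im[80:230,170:360],None,fx=2,fy=2,interpolation=2)
b=cv2.resize(load('scene6')['image'][130:250,270:400],None,fx=3,fy=3,interpolation=2)
o=np.zeros((360,780,3),np.uint8);o[:300,:380]=a;o[:360,390:780]=b;cv2.imwrite('pics/m6.png',o)
E
```

```text
{'time_s': 13.0, 'tcp_pos': [0.4929, 0.2625, 0.0285], 'moment': [-0.2677, 1.0209, 0.0487], 'gripper_width': 0.45} [[-3.8, -0.9, 12.7], [-3.2, -1.2, 11.9], [-3.3, -1.4, 13.1]]
u -3.0853224672853004 v -1.901569810720996 z 12.574873714903084
```

View pics/m6.png

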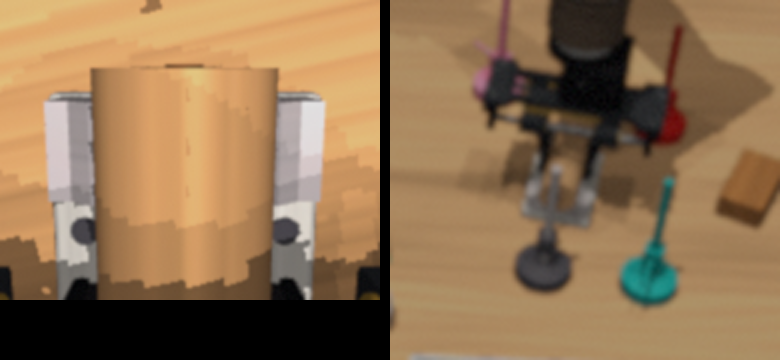

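The roller lies symmetrically between the flanks, and the gauge is standing where it was. I'll check its lengthwise position, that the push holds steady, and that nothing else has moved.

Request:
{"name": "servo_tool", "arguments": {
  "slide": [
    [0, 0, 0],
    [0, 0, 0],
    [0, 0, 0],
    [0, 0, 0],
    [0, 0, 0],
    [0, 0, 0],
    [0, 0, 0],
    [0, 0, 0]
  ],
  "twist": [
    [0, 0, 0],
    [0, 0, 0],
    [0, 0, 0],
    [0, 0, 0],
    [0, 0, 0],
    [0, 0, 0],
    [0, 0, 0],
    [0, 0, 0]
  ],
  "gripper": [1, 1, 1, 1, 1, 1, 1, 1]
}}

```text
time_s: 14.15
tcp_pos: [0.4929, 0.2625, 0.0286]
ee_rot: [[0.976, -0.216, 0.003], [-0.216, -0.976, 0.002], [0.003, -0.003, -1.0]]
wrist_force: [-2.8, -1.0, 13.0]
gripper_width: 0.451
```

```bash
python3 st.py
python3 - <<'E'
from h import *
c=load('wrist6');a=np.radians(-12.53);u=np.array([np.cos(a),np.sin(a)]);v=np.array([-u[1],u[0]]);S=np.array([.4924,.2639])
X=ray(c,(262.5,113.5),.0645)[:2]-S;print('roller end',X@u,'(expect 65)')
X=ray(c,(262.5,127.5),.04)[:2]-S;print('cradle end',X@u,'(expect 57)')
for z,L,R,row in((.04,193,332,140),(.047,216,309,140)):
  print(z,((ray(c,(L,row),z)+ray(c,(R,row),z))[:2]/2-S)@v)
A=load('top0')['image'];B=load('top6')['image'];d=cv2.absdiff(A,B).max(2)
for n,(x,y) in dict(gauge=(176,175),jar=(364,184),brush=(275,114),cutter=(242,150),spat=(398,260),pinch=(422,195),wood=(93,217)).items():
  print(n,d[y-14:y+14,x-14:x+14].mean().round(1),end=' ')
E
```

```text
{'time_s': 14.3, 'tcp_pos': [0.4929, 0.2625, 0.0285], 'moment': [-0.2734, 1.03, 0.0636], 'gripper_width': 0.4528} [[-3.5, -1.2, 13.4], [-3.8, -0.8, 12.6], [-3.7, -1.5, 12.4]]
u -3.3185943435415464 v -1.9476317738973414 z 12.823420904015
roller end 0.06484446344800791 (expect 65)
cradle end 0.05855357854122378 (expect 57)
0.04 -0.0004450759788599296
0.047 -0.0004699768933255819
gauge 5.5 jar 6.2 brush 4.5 cutter 6.4 spat 6.8 pinch 5.5 wood 61.4
```

The wood block patch differs in the top view. I'll check whether that is the arm covering it or the block having moved.

Run:
```python
from h import *
A=load('scene0')['image'];B=load('scene6')['image']
print(cv2.absdiff(A,B).max(2)[178:206,376:404].mean())
for im in(A,B):
  m=cv2.inRange(cv2.cvtColor(im,cv2.COLOR_BGR2HSV),(3,120,40),(16,255,170))[170:212,370:412];M=cv2.moments(m,True);print(M['m00'],M['m10']/M['m00'],M['m01']/M['m00'])
o=np.hstack([cv2.resize(load(k)['image'][150:260,30:220],None,fx=2,fy=2) for k in('top0','top6')]);cv2.imwrite('pics/cmp.png',o)
```

```text
3.670918367346939
457.0 19.98030634573304 22.36980306345733
527.0 17.72675521821632 19.5123339658444
```

View pics/cmp.png

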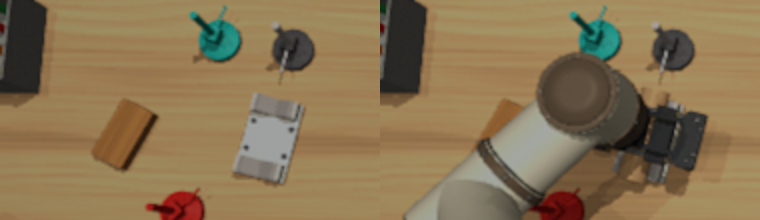

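The right half of the picture shows that only the arm covers the wood block in the top view. In the scene view its patch is unchanged (mean difference 3.7), and the mask shift there comes from the arm's shadow. The push is steady, so I'm handing in.

```bash
python3 -c "
from station import r
print(r.finish_job())"
```

```text
the job is handed in; nothing more can be done
None
```

The roller blank is seated in the V-block with the dark scribing gauge behind it. I handed the job in at about 14 s with the gripper still pressing it down; no verdict was reported.

**Last checks:**
- **Position:** the roller is centred to about 1 mm lengthwise and 0.5 mm across. The tool is within about 0.5° of the groove direction. Fingers closed on the roller, about 39 mm apart.
- **Push:** the wrist reads +12.8 N. Adding the roughly 1.5–2 N offset it showed with the roller hanging free, the push is about 14–15 N. It held steady for over a second.
- **Flank loads:** the side force of about 2 N puts the two flanks at roughly 9 and 11 N. I worked that out from the wrist force; it was not measured directly.
- **Other things on the table:** none of the listed ones showed any movement in the before-and-after pictures.

**Checks that were less clean:**
- A force of about 3 N along the groove and a pitching moment of 1.0 N·m remain. The near cradle may be carrying more of the load than the far one.
- The top-view check of the wood block failed because the arm covered it. The scene view shows it unmoved, and a colour-mask shift there was the arm's shadow.

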